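# Show which capacitor to change and its spare

### The arm

A 6-joint arm with a two-finger parallel gripper is mounted at the origin on the work surface. World frame = base frame: x ahead of the robot, y to its left, z up, the work surface at z = 0. Lengths are in m, angles in degrees, forces in N, time in s.
With the tool pointing down it reaches from about 0.25 to 0.725 m from the base axis. Payload 9.7 kg.
Tool frame: the origin (TCP) lies midway between the tips of the shut fingers; the grasp point (between the pads) lies 19 mm behind it (bot.pinch_z is the distance from the TCP to the grasp point, in m); z points along the fingers, y is the line along which they close (so a half turn about z gives the same grasp; the last joint's range is limited). The gripper opens to 85 mm and grips with 20 to 120 N. Pads are 22 mm wide; open, the fingers measure 114 mm over their backs; the gripper's body (76 mm by 85 mm) begins 54 mm behind the grasp point. The pads swing forward as they close: fully open they stand 13 mm farther back than shut.
Start: joints at [76.547, 4.979, 10.078, 95.1, 0, 90], TCP at [0.128, 0.535, 0.231] pointing down, gripper open.
Joint ranges: [-179.16, 179.16], [-48.56, 103.87], [-65.8, 70.77], [-126.05, 130.52], [-82.76, 87.17], [-180, 180]. Speed limits (degrees/s): [127.2, 127.2, 147.25, 180, 180, 180].

### API

Orientations are given as [roll, pitch, yaw] about the fixed x, y, z axes, in that order (R = Rz(yaw) Ry(pitch) Rx(roll)).
In Python, from workcell import sensors, camera, camera_params, ticket, bot gives the robot as it stands.
- The arm moves only by the shell command python3 -m jog 'ROWS' [FORCE]. ROWS is JSON, a list that holds one entry, the list of rows, each a list of 5 numbers: the shift along the world's x, y, z in units of 50 mm (1.0 is 50 mm), then the turn about the world's z in units of 5 degrees (1.0 is 5 degrees), then the opening, from 0 (shut) to 1 (fully open). In form: [[[tx, ty, tz, yaw, grip], ...]]. A call has 1 to 8 rows; each row shifts and turns the commanded pose from where the row before left it; what a row does not reach is not made up. A row lasts 1/10 s, in which the tool goes at most 50 mm and 8.59 degrees, less where a joint would pass 70% of its speed; a pose out of reach is approached as far as the arm can. A call is refused whole if a number of a shift passes 1 or a number of a turn 1, either way. A call with a gripper value outside its range is refused whole. The fingers move at their own pace and stop on an object; FORCE is the grip in N (left out, the last holds). Time passes only in rows, so rows that do not move let the fingers close. It gives the time, the measured TCP pose, the force, the opening and the grip force at its end, in the units of the state.
- sensors.get_obs(): the state, without advancing time (a new reading comes with each control period).
- camera(name): name is "scene" or "top" or "wrist"; returns the picture (420x560x3 uint8, blue, green, red); there is no depth.
- camera_params(name): a dict with "fx", "fy", "cx", "cy" (pixels), "T" (4x4, takes a point from camera to world coordinates); the wrist camera has in their place "tool_from_camera" (4x4, takes a point from camera to tool coordinates, whose origin is the TCP and whose axes are the flange's). Camera axes: x right, y down, z forward; pixel columns grow to the right and rows downward; lengths in m; the calibration is good to about 2 mm. A picture is of the moment at which its call begins: read the wrist's pose just before it. camera_params takes no time and is no camera call.
- ticket.job_done(): hands the job in; it is judged then, once.
The state is a dict: "time": time; "q": joint angles; "qd": joint speeds; "joint_efforts": joint torques, N m; "ee_pos": TCP position; "tcp_rot": TCP orientation; "wrist_force": force on the tool from outside, world axes, zero at the start; "torque": the same for the moment, N m; "opening": finger opening in m; "grasp_force": force on a finger pad.
Only numpy, scipy, OpenCV 4.12 (cv2) and the standard library are available. Lean on these libraries where they do the work, as an engineer would, in place of code of your own. Each camera call takes 0.05 s, during which the arm holds its last target. There are 200 camera calls.

### The job

The power supply on the bench is open for repair, and one of its three blue capacitors has failed: its top has bulged into a brown dome. Show the apprentice what to change: point down at the failed capacitor with the fingertips centred straight above it, no more than 4 cm over its top, and stay there for two seconds without touching it; then point in the same way at its replacement, the blue capacitor in the parts tray, for two seconds, and finish still pointing at that one. Do not touch, push or lift any of the parts, the power supply, the tray, or the pliers, reel and meter lying by.

Things in the scene. Friction and masses are not known exactly. Their poses are not given: they have to be found in the camera images.
- psu: open power supply, fixed: aluminium base 170 mm (x) by 210 mm (y), origin at the centre of its underside, z up. Green circuit board with its top 16 mm above the origin; grey front panel 65 mm high on the -x edge; side walls 28 mm high; transformer (steel and copper, its top 66 mm up) round x -45, y +50 mm; heat sink (top 48 mm up) round x -45, y -50 mm. The three blue capacitors stand in a row along its y at x +30 mm, y -55, 0 and +55 mm; which place the failed one has varies
- cap_failed: the failed capacitor: blue cylinder, 30 mm diameter, with a bulged rust-brown domed top, 51 mm tall in all, fixed upright on the circuit board; origin at the centre of its underside, z up
- cap_failed_top (a point): highest point of the failed capacitor's brown dome, on its axis
- cap_good1: a sound capacitor of the power supply: blue cylinder, 30 mm diameter, 45 mm tall, flat silver top, fixed upright on the circuit board; origin at the centre of its underside, z up
- cap_good2: a sound capacitor of the power supply: blue cylinder, 30 mm diameter, 45 mm tall, flat silver top, fixed upright on the circuit board; origin at the centre of its underside, z up
- tray: grey parts tray, fixed, 100 mm (x) by 210 mm (y), walls 28 mm high and 4 mm thick, floor 4 mm thick, with three compartments in a row along its y, one spare capacitor standing in each; which stands where varies; origin at the centre of its underside, z up
- spare_blue: loose spare capacitor with blue sleeve, upright in one compartment of the parts tray: cylinder 30 mm diameter, 45 mm tall, flat silver top, about 60 g; origin at the centre of its underside, z up. This is the replacement
- spare_blue_top (a point): centre of the flat top of the blue spare capacitor
- spare_orange: loose spare capacitor with orange sleeve, upright in one compartment of the parts tray: cylinder 30 mm diameter, 45 mm tall, flat silver top, about 60 g; origin at the centre of its underside, z up
- spare_green: loose spare capacitor with green sleeve, upright in one compartment of the parts tray: cylinder 30 mm diameter, 45 mm tall, flat silver top, about 60 g; origin at the centre of its underside, z up
- pliers: loose pliers with green handles, 170 mm long, 12 mm thick, lying on the bench between the power supply and the tray, leave alone; origin on the bench under the handles, x to the jaws
- reel: loose metal reel, 54 mm diameter, 46 mm high, standing on the bench, leave alone; origin at the centre of its underside
- meter: loose black multimeter, 150 by 80 mm, 38 mm high, lying on the bench, leave alone; origin at the centre of its underside

How it is judged (in metres and radians):
On the way, in this order (a step that is already met when the one before it is completed fails the run):
1. points at the failed capacitor from straight above, close over its top, and stays there (horizontal distance between the grasp point and cap_failed_top below 0.02 m and z of the grasp point in the frame of cap_failed_top between 0 and 0.075 m), for 1.8 s.
2. points at the blue spare in the tray from straight above, close over its top, and stays there (horizontal distance between the grasp point and spare_blue_top below 0.02 m and z of the grasp point in the frame of spare_blue_top between 0 and 0.075 m), for 1.8 s.
At the end, for the whole second after the job is handed in: The gripper's grasp point is still within 20 mm, seen from above, of the axis of the blue spare and no more than 75 mm above its top (fingertips about 5 cm or less over it), every part, the power supply, the tray, the pliers, the reel and the meter are within 10 mm of where they started (all of step 2 and not (distance of any of spare_blue, spare_orange, spare_green, pliers, reel, meter, psu, tray, cap_failed, cap_good1, cap_good2 from where it was at the start of the episode above 0.01 m)); the robot touches nothing.
It fails at once if the robot touches a capacitor, the power supply or the tray (over 0.5 N) (contact force between any of the fingers, the arm and psu above 0.5 N or contact force between any of the fingers, the arm and tray above 0.5 N or contact force between any of the fingers, the arm and cap_failed above 0.5 N or contact force between any of the fingers, the arm and cap_good1 above 0.5 N or contact force between any of the fingers, the arm and cap_good2 above 0.5 N or contact force between any of the fingers, the arm and spare_blue above 0.5 N or contact force between any of the fingers, the arm and spare_orange above 0.5 N or contact force between any of the fingers, the arm and spare_green above 0.5 N).
It fails at once if the robot touches the pliers, the reel or the meter (over 0.5 N) (contact force between any of the fingers, the arm and pliers above 0.5 N or contact force between any of the fingers, the arm and reel above 0.5 N or contact force between any of the fingers, the arm and meter above 0.5 N).
It fails at once if a capacitor, the pliers, the reel or the meter is moved or lifted by more than 10 mm (distance of any of spare_blue, spare_orange, spare_green, pliers, reel, meter from where it was at the start of the episode above 0.01 m).
It also fails if it takes over 43 s, if anything falls off the work surface, if the arm or the gripper's body presses on something with over 40 N, if the wrist force passes 120 N, or if a joint passes its speed limit or range.

## Working session

There is one attempt and no reset: what is moved stays moved. The work goes in short steps, Python scripts to look and compute and a shell command to move; the robot and the scene stay as the last step left them, time stands still between calls to the robot, and variables do not carry over. Pictures are saved under pics/ and viewed, at most 10 in all, crops included, and the job is handed in when it is done.

```bash
mkdir -p pics; python3 - <<'E'
from workcell import sensors,camera,camera_params,bot
import cv2,numpy as np
for n in("top","scene"):
    cv2.imwrite(f"pics/{n}0.png",camera(n)); p=camera_params(n); print(n,p['fx'],p['cx'],p['cy'],np.round(p['T'],3).tolist())
o=sensors.get_obs();print(o['time'],o['ee_pos'],o['tcp_rot'],o['opening'],bot.pinch_z)
E
```

```text
top 479.0042671520916 284.44266142769345 205.60999452080256 [[0.004, -0.999, 0.035, 0.584], [-1.0, -0.003, 0.024, -0.005], [-0.024, -0.035, -0.999, 1.125], [0.0, 0.0, 0.0, 1.0]]
scene 462.61845233859486 279.16335917726127 210.17531374801882 [[0.181, 0.728, -0.662, 1.243], [0.983, -0.135, 0.121, -0.085], [-0.001, -0.673, -0.74, 0.743], [0.0, 0.0, 0.0, 1.0]]
0.1 [0.12792064 0.53469602 0.23063045] [-1.79928297e+02  9.45753944e-04  1.66547256e+02] 0.08548216629243019 0.0187
```

View pics/top0.png

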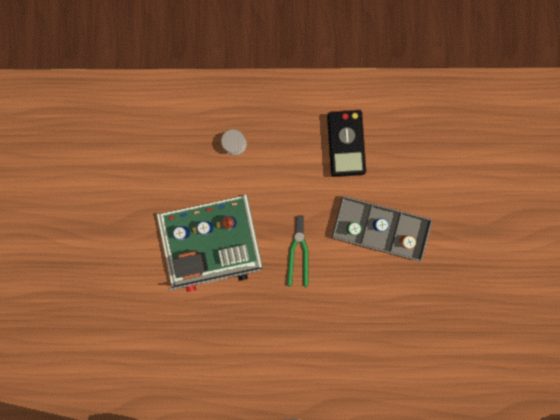

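View pics/scene0.png

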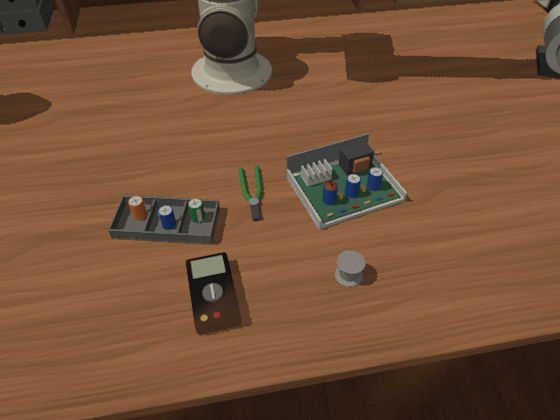

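The top view shows the failed capacitor, with its brown dome, near (229,223) and the blue spare in the middle of the tray near (382,225). In the scene view they are at about (330,187) and (167,212). Next I measure them.

```bash
cat > h.py <<'E'
import numpy as np
from workcell import camera_params
def ray(n,uv):
    p=camera_params(n);T=np.array(p['T']);d=T[:3,:3]@[(uv[0]-p['cx'])/p['fx'],(uv[1]-p['cy'])/p['fy'],1];return T[:3,3],d
def plane(n,uv,z):
    o,d=ray(n,uv);return o+d*(z-o[2])/d[2]
def tri(a,b):
    (o1,d1),(o2,d2)=ray("top",a),ray("scene",b)
    s=np.linalg.lstsq(np.c_[d1,-d2],o2-o1,rcond=None)[0];p,q=o1+s[0]*d1,o2+s[1]*d2
    return (p+q)/2,np.linalg.norm(p-q)
def blob(im,c,kind,r=14):
    import cv2
    h=cv2.cvtColor(im,cv2.COLOR_BGR2HSV)
    m=cv2.inRange(h,(0,0,125),(179,95,255)) if kind=='w' else cv2.inRange(h,(0,110,50),(14,255,255))
    k=np.zeros_like(m);cv2.circle(k,c,r,255,-1);m&=k
    n,l,s,ce=cv2.connectedComponentsWithStats(m);i=1+np.argmax(s[1:,4]);return ce[i],s[i]
E
python3 - <<'E'
import cv2,numpy as np
from h import *
t=cv2.imread("pics/top0.png");s=cv2.imread("pics/scene0.png")
for nm,ct,cs,k,z in[("failed",(229,223),(331,186),'b',.063),("g1",(204,228),(353,179),'w',.061),("g2",(180,233),(376,173),'w',.061),("blue",(382,225),(166,210),'w',.049),("orange",(409,242),(136,201),'w',.049),("green",(355,229),(196,203),'w',.049)]:
    a,sa=blob(t,ct,k,10);b,sb=blob(s,cs,k,10)
    P,g=tri(a,b);print(nm,a.round(1),sa,b.round(1),sb,'\n  plane',plane("top",a,z).round(4),plane("scene",b,z).round(4),'tri',P.round(4),g.round(4))
A=cv2.resize(t[185:275,150:270],None,fx=5,fy=5,interpolation=cv2.INTER_CUBIC)[:,:]
B=cv2.resize(s[140:230,100:220],None,fx=3,fy=3);cv2.imwrite("pics/c.png",A)
E
```

```text
failed [227.2 222.1] [222 217  11  11 100] [330.1 185.1] [325 181  12   9  85] 
  plane [0.5838 0.1479 0.063 ] [0.5851 0.144  0.063 ] tri [0.5834 0.1464 0.0611] 0.0035
g1 [203.2 227.5] [197 222  13  13 124] [353.3 178.2] [347 174  13   9  86] 
  plane [0.5715 0.2017 0.061 ] [0.5722 0.1983 0.061 ] tri [0.5712 0.2003 0.06  ] 0.0032
g2 [179.3 232.9] [173 227  13  13 132] [378.2 171.1] [370 165  17  13 117] 
  plane [0.5593 0.2551 0.061 ] [0.5605 0.2575 0.061 ] tri [0.5596 0.2566 0.0601] 0.0025
blue [382.5 224.9] [376 215  15  21 185] [164.8 210.1] [158 206  14   9  97] 
  plane [ 0.5787 -0.1983  0.049 ] [ 0.5803 -0.1992  0.049 ] tri [ 0.5787 -0.1991  0.0472] 0.0009
orange [409.3 241.9] [401 232  15  21 179] [134.9 200.1] [129 196  13  10  93] 
  plane [ 0.5412 -0.2577  0.049 ] [ 0.5408 -0.2595  0.049 ] tri [ 0.5413 -0.2585  0.0493] 0.0018
green [354.6 227.8] [349 219  12  17 138] [194.8 202.7] [189 198  13  10  98] 
  plane [ 0.5721 -0.1361  0.049 ] [ 0.5708 -0.138   0.049 ] tri [ 0.5721 -0.137   0.0502] 0.002
```

View pics/c.png

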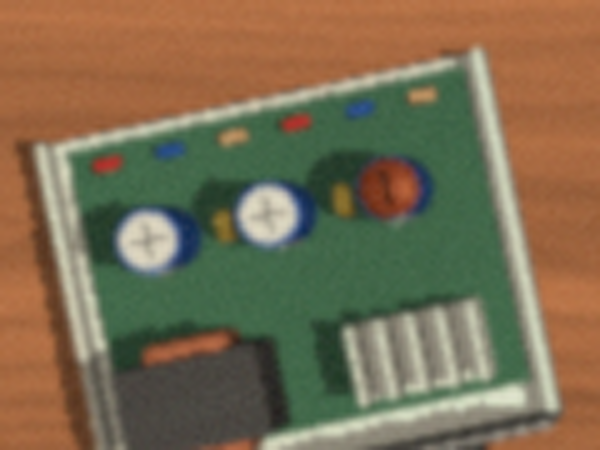

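Failed capacitor (0.584, 0.147), top at 0.067. The row is evenly spaced at 55 mm, which fits. Blue spare (0.579, -0.199), top at 0.049, and the two views agree. I'll move high with the fingers shutting, and turn with the base.

```bash
python3 -m jog '[[[0.5,-0.43,0,-0.7,0],[0.5,-0.43,0,-0.7,0],[0.5,-0.43,0,-0.7,0],[0.5,-0.43,0,-0.7,0],[0.5,-0.43,0,-0.7,0],[0.5,-0.43,0,-0.7,0],[0.5,-0.43,0,-0.7,0],[0.5,-0.43,0,-0.7,0]]]'; python3 -m jog '[[[0.5,-0.43,0,-0.7,0],[0.5,-0.43,0,-0.7,0],[0.5,-0.43,0,-0.7,0],[0.5,-0.43,0,-0.7,0],[0.5,-0.43,0,-0.7,0],[0.5,-0.43,0,-0.7,0],[0.5,-0.43,0,-0.7,0],[0,0,0,0,0]]]'
python3 -c "
from workcell import sensors
print(sensors.get_obs()['q'])"
```

```text
time: 0.9
ee_pos: [0.3287, 0.3618, 0.231]
tcp_rot: [-180.0, -0.0, 138.4]
wrist_force: [1.1, -0.1, -0.9]
opening: -0.0002
grasp_force: 0.0
time: 1.7
ee_pos: [0.5049, 0.2101, 0.2302]
tcp_rot: [-179.9, 0.0, 113.8]
wrist_force: [-0.2, 1.1, -0.0]
opening: 0.0001
grasp_force: 0.0
[ 2.26085576e+01  4.59783327e+00  9.55002094e+00  9.50244383e+01
 -4.01774160e-02  8.88574134e+01]
```

Remaining: +0.079, -0.063 → 1.58, -1.26 units; then look before going down.

```bash
python3 -m jog '[[[0.4,-0.315,0,-0.5,0],[0.4,-0.315,0,-0.5,0],[0.4,-0.315,0,-0.5,0],[0.38,-0.315,0,-0.5,0],[0,0,0,0,0],[0,0,0,0,0]]]'
python3 - <<'E'
from workcell import sensors,camera,camera_params
import cv2,numpy as np
o=sensors.get_obs();print(o['ee_pos'],o['tcp_rot'])
cv2.imwrite("pics/w1.png",camera("wrist"));p=camera_params("wrist");np.set_printoptions(suppress=True,precision=4)
print(p)
from scipy.spatial.transform import Rotation as R
M=np.eye(4);M[:3,:3]=R.from_euler('xyz',o['tcp_rot'],degrees=True).as_matrix();M[:3,3]=o['ee_pos']
W=np.linalg.inv(M@np.array(p['tool_from_camera']))
c=W@[.584,.147,.067,1];print("expected px",p['fx']*c[0]/c[2]+p['cx'],p['fy']*c[1]/c[2]+p['cy'])
E
```

```text
time: 2.3
ee_pos: [0.5816, 0.1496, 0.2308]
tcp_rot: [-179.9, -0.0, 104.1]
wrist_force: [-0.7, 1.2, 0.6]
opening: 0.0001
grasp_force: 0.0
[0.58159068 0.14957817 0.2307622 ] [-1.79929715e+02 -1.65916438e-02  1.04072353e+02]
{'fx': 306.3262188821052, 'fy': 306.3262188821052, 'cx': 276.3576150940771, 'cy': 213.14948613747393, 'tool_from_camera': array([[ 0.0001, -0.963 , -0.2696,  0.0672],
       [ 1.    ,  0.0005, -0.0013, -0.0005],
       [ 0.0014, -0.2696,  0.963 , -0.1416],
       [ 0.    ,  0.    ,  0.    ,  1.    ]])}
expected px 279.14654641461664 198.8814354537298
```

View pics/w1.png

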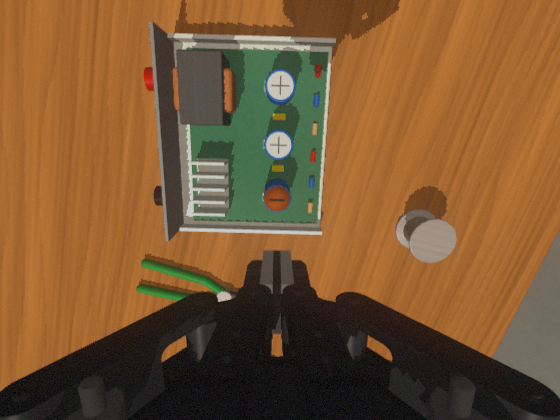

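The wrist view shows the dome at (277,197), against a predicted (279,199), so the position is confirmed. Now I go down to about 3 cm over it and hold.

```bash
python3 -m jog '[[[0.04,-0.05,-0.45,0,0],[0,0,-0.45,0,0],[0,0,-0.45,0,0],[0,0,-0.45,0,0],[0,0,-0.45,0,0],[0,0,-0.45,0,0],[0,0,0,0,0],[0,0,0,0,0]]]'; for i in 1 2 3; do python3 -m jog '[[[0,0,0,0,0],[0,0,0,0,0],[0,0,0,0,0],[0,0,0,0,0],[0,0,0,0,0],[0,0,0,0,0],[0,0,0,0,0],[0,0,0,0,0]]]'; done
```

```text
time: 3.15
ee_pos: [0.5834, 0.1476, 0.097]
tcp_rot: [-180.0, -0.0, 104.1]
wrist_force: [0.1, 0.8, 0.4]
opening: 0.0001
grasp_force: 0.0
time: 3.95
ee_pos: [0.5839, 0.1469, 0.0962]
tcp_rot: [-180.0, 0.0, 104.0]
wrist_force: [0.4, 0.8, -1.3]
opening: -0.0001
grasp_force: 0.0
time: 4.75
ee_pos: [0.5839, 0.1469, 0.0963]
tcp_rot: [180.0, -0.0, 104.0]
wrist_force: [0.1, -0.0, 0.3]
opening: -0.0004
grasp_force: 0.0
time: 5.55
ee_pos: [0.584, 0.1469, 0.0963]
tcp_rot: [180.0, 0.0, 104.0]
wrist_force: [0.0, -0.1, -0.3]
opening: 0.0003
grasp_force: 0.0
```

Held 2.4 s at 29 mm. Next: up, then across (-6.92 units in y, -0.1 in x).

```bash
python3 -m jog '[[[0,0,0,0,0],[0,0,0.4,0,0],[0,0,0.5,0,0],[0,0,0.5,0,0],[0,0,0.5,0,0],[0,0,0.4,0,0],[0,0,0,0,0],[0,0,0,0,0]]]'; python3 -m jog '[[[0,-0.46,0,-0.4,0],[0,-0.46,0,-0.4,0],[0,-0.46,0,-0.4,0],[0,-0.46,0,-0.4,0],[0,-0.46,0,-0.4,0],[0,-0.46,0,-0.4,0],[0,-0.46,0,-0.4,0],[0,-0.46,0,-0.4,0]]]'; python3 -m jog '[[[0,-0.46,0,-0.4,0],[0,-0.46,0,-0.4,0],[0,-0.46,0,-0.4,0],[0,-0.46,0,-0.4,0],[0,-0.46,0,-0.4,0],[-0.1,-0.46,0,-0.4,0],[0,-0.46,0,-0.4,0],[0,0,0,0,0]]]'
python3 -m jog '[[[0,0,0,0,0],[0,0,0,0,0],[0,0,0,0,0]]]'
python3 - <<'E'
from workcell import sensors,camera,camera_params
import cv2,numpy as np
o=sensors.get_obs()
cv2.imwrite("pics/w2.png",camera("wrist"));p=camera_params("wrist")
from scipy.spatial.transform import Rotation as R
M=np.eye(4);M[:3,:3]=R.from_euler('xyz',o['tcp_rot'],degrees=True).as_matrix();M[:3,3]=o['ee_pos']
W=np.linalg.inv(M@np.array(p['tool_from_camera']))
c=W@[.579,-.199,.049,1];print("expected px",p['fx']*c[0]/c[2]+p['cx'],p['fy']*c[1]/c[2]+p['cy'])
E
```

```text
time: 6.35
ee_pos: [0.5841, 0.1469, 0.2111]
tcp_rot: [180.0, 0.0, 104.0]
wrist_force: [0.1, -0.9, -0.6]
opening: -0.0001
grasp_force: 0.0
time: 7.15
ee_pos: [0.5834, -0.038, 0.2096]
tcp_rot: [-179.9, -0.0, 88.0]
wrist_force: [0.1, 1.0, 0.1]
opening: -0.0004
grasp_force: 0.0
time: 7.95
ee_pos: [0.5782, -0.2002, 0.2094]
tcp_rot: [-179.9, 0.0, 73.8]
wrist_force: [-0.6, 0.3, 0.6]
opening: 0.0004
grasp_force: 0.0
time: 8.25
ee_pos: [0.579, -0.1972, 0.2111]
tcp_rot: [-180.0, -0.0, 74.1]
wrist_force: [-0.1, -0.3, 0.4]
opening: 0.0002
grasp_force: 0.0
expected px 277.1765902938604 197.5893778624481
```

View pics/w2.png

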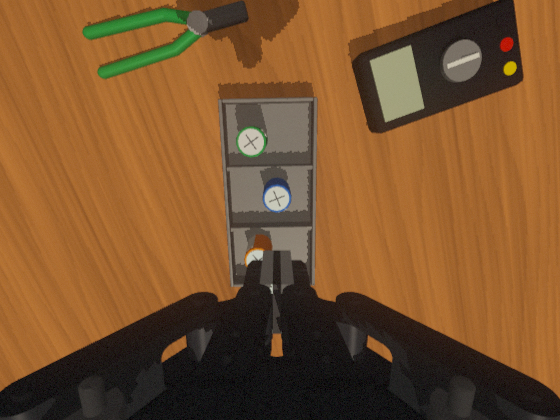

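The blue spare's top is at (277,198), matching the prediction of (277,198). Going down to about 3 cm over it and holding.

```bash
python3 -m jog '[[[0,-0.03,-0.44,0,0],[0,0,-0.44,0,0],[0,0,-0.44,0,0],[0,0,-0.44,0,0],[0,0,-0.44,0,0],[0,0,-0.44,0,0],[0,0,0,0,0],[0,0,0,0,0]]]'; for i in 1 2 3; do python3 -m jog '[[[0,0,0,0,0],[0,0,0,0,0],[0,0,0,0,0],[0,0,0,0,0],[0,0,0,0,0],[0,0,0,0,0],[0,0,0,0,0],[0,0,0,0,0]]]'|head -2; done
python3 -c "
from workcell import ticket,sensors
o=sensors.get_obs();p=o['ee_pos'];print(p,o['wrist_force'])
if abs(p[0]-.579)<.005 and abs(p[1]+.199)<.005 and .068<p[2]<.09: print(ticket.job_done())"
```

```text
time: 9.1
ee_pos: [0.579, -0.1992, 0.0798]
tcp_rot: [-180.0, -0.0, 74.1]
wrist_force: [-0.5, 0.3, -0.2]
opening: -0.0001
grasp_force: 0.0
time: 9.9
ee_pos: [0.5789, -0.1996, 0.0792]
time: 10.7
ee_pos: [0.579, -0.1996, 0.0793]
time: 11.5
ee_pos: [0.579, -0.1996, 0.0793]
[ 0.57895641 -0.19960496  0.07929939] [ 0.68033046 -0.63420785 -0.17778722]
the job is handed in; nothing more can be done
None
```

I pointed at the failed capacitor and then at the blue spare, about 3 cm above each for 2.4 s, felt no contact, and handed the job in at 11.5 s still pointing at the spare; no verdict came back.

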